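# Clear the indexing bed and mount the index plates

### The job

With the scraper block, wipe every brass chip off the indexing bed into the tin-lined tray at its end; do not touch the chips with the gripper. Then mount each index plate on a station of its own, lowered over the shaft and the anti-rotation pin until it lies flat and fully home on the bed, and stand the scraper block back upright on its cork pad. Leave the jar, the brush holder, the brass wheel and the bezel where they are.

Things in the scene. Friction and masses are not known exactly. Their poses are not given: they have to be found in the camera images.
- lane (a point): mid-lane on the steel top (35 mm above the table) of the fixed indexing bed; axes: x away from the stations, y along the bed to the tray, z up. From here the top runs 175 mm to either end in y. The lane is clear from x = -48 mm (shafts) to +33 mm, where a brass lip 10 mm high, 7 mm thick holds chips on. No wall at the ends; at +y the top steps down into the tray
- tray (a point): centre of the inner floor of the tin-lined mahogany tray joined to the +y end of the bed, axes as the bed's. Inside 141 (x) by 133 mm (y), floor 6 mm above the table; open towards the bed, walls reaching 40 mm above the table on the other sides. A brass funnel (42 mm across, 15 mm high) stands in its -x, +y corner
- pad: fixed cork pad, 110 x 110 x 6 mm, on which the scraper block stands at the start and is to be put back; origin at the centre of its underside
- scraper_mid (a point): free scraper block, 0.25 kg: black rubber base 62 (own x, wiping width) by 34 (own y) by 24 mm high; pale wooden handle 44 (x) by 22 mm (y) from 24 to 76 mm up. Site in the handle, 50 mm above the underside; z up. Grip the handle across its 22 mm; wipe along own y. Half a turn looks the same
- shaft1 (a point): foot (on the bed's top face) of the dark steel central shaft of the station at the end away from the tray: 16 mm diameter, 70 mm high, tapered top; axes as the bed's. The shafts stand in a row 100 mm apart, 60 mm in the bed's -x from the lane's middle
- pin1 (a point): foot of the brass anti-rotation pin of that same station 1: 10 mm diameter, 35 mm high, tapered top, 36 mm from its shaft in the bed's -x
- shaft2 (a point): foot (on the bed's top face) of the dark steel central shaft of the station in the middle: 16 mm diameter, 70 mm high, tapered top; axes as the bed's. The shafts stand in a row 100 mm apart, 60 mm in the bed's -x from the lane's middle
- pin2 (a point): foot of the brass anti-rotation pin of that same station 2: 10 mm diameter, 35 mm high, tapered top, 36 mm from its shaft in the bed's -x
- shaft3 (a point): foot (on the bed's top face) of the dark steel central shaft of the station nearest the tray: 16 mm diameter, 70 mm high, tapered top; axes as the bed's. The shafts stand in a row 100 mm apart, 60 mm in the bed's -x from the lane's middle
- pin3 (a point): foot of the brass anti-rotation pin of that same station 3: 10 mm diameter, 35 mm high, tapered top, 36 mm from its shaft in the bed's -x
- plate1_mid (a point): index plate 1 (may be absent; all alike), free, 0.25 to 0.5 kg: brass plate 100 (own x) by 60 (y) by 8 mm thick; square copper hub 28 x 28 mm from 8 to 62 mm up; 20 mm bore right through. Site on the bore's axis, 34 mm above the underside; z up. Grip the hub across its flats, above the plate
- plate1_eye (a point): centre, at the underside, of the 14 mm through hole for the anti-rotation pin in plate 1, 36 mm from the bore in the plate's own -x; there is no hole on the other side
- plate2_mid (a point): index plate 2 (may be absent; all alike), free, 0.25 to 0.5 kg: brass plate 100 (own x) by 60 (y) by 8 mm thick; square copper hub 28 x 28 mm from 8 to 62 mm up; 20 mm bore right through. Site on the bore's axis, 34 mm above the underside; z up. Grip the hub across its flats, above the plate
- plate2_eye (a point): centre, at the underside, of the 14 mm through hole for the anti-rotation pin in plate 2, 36 mm from the bore in the plate's own -x; there is no hole on the other side
- plate3_mid (a point): index plate 3 (may be absent; all alike), free, 0.25 to 0.5 kg: brass plate 100 (own x) by 60 (y) by 8 mm thick; square copper hub 28 x 28 mm from 8 to 62 mm up; 20 mm bore right through. Site on the bore's axis, 34 mm above the underside; z up. Grip the hub across its flats, above the plate
- plate3_eye (a point): centre, at the underside, of the 14 mm through hole for the anti-rotation pin in plate 3, 36 mm from the bore in the plate's own -x; there is no hole on the other side
- chip1_mid (a point): middle of brass chip 1 (may be absent), a loose offcut 24 x 16 x 10 mm, at the start lying on the bed's lane
- chip2_mid (a point): middle of brass chip 2 (may be absent), a loose offcut 24 x 16 x 10 mm, at the start lying on the bed's lane
- chip3_mid (a point): middle of brass chip 3 (may be absent), a loose offcut 24 x 16 x 10 mm, at the start lying on the bed's lane
- chip4_mid (a point): middle of brass chip 4 (may be absent), a loose offcut 24 x 16 x 10 mm, at the start lying on the bed's lane
- jar: green glass jar, 68 mm across, 100 mm high; a bystander, origin at the centre of its underside
- holder: nickel brush holder, 64 mm across, 95 mm high, with two brushes; a bystander, origin at the centre of its underside
- wheel: brass clock wheel lying flat, 100 mm across; a bystander, origin at the centre of its underside
- bezel: bronze bezel ring lying flat, 124 mm across, 12 mm high; a bystander, origin at the centre of its underside

How it is judged:
By the outcome, as a careful person would: the job done as asked, in the order asked, and still so for the second after the job is handed in, with the robot touching nothing.
Of plate1, plate2, plate3 only 2 to 3 are there at a start; the rules pass over those that are not, and their reading is None.
Of chip1, chip2, chip3, chip4 only 2 to 4 are there at a start; the rules pass over those that are not, and their reading is None.
At some moment in a run one of plate1, plate2, plate3 may be knocked a few centimetres aside while the robot is not near it.
Once in a run the grip may slacken for a moment while it holds something.
It also fails if it takes over 208 s, if anything falls off the work surface, if the arm or the gripper's body presses on something with over 40 N, if the wrist force passes 120 N, or if a joint passes its speed limit or range.

### The arm

A 6-joint arm with a two-finger parallel gripper is mounted at the origin on the work surface. World frame = base frame: x ahead of the robot, y to its left, z up, the work surface at z = 0. Lengths are in mm, angles in rad, forces in N, time in s.
With the tool pointing down it reaches from about 350 to 725 mm from the base axis. Payload 4.3 kg.
Tool frame: the origin (TCP) lies midway between the tips of the shut fingers; the grasp point (between the pads) lies 19 mm behind it (env.grasp_offset is the distance from the TCP to the grasp point, in mm); z points along the fingers, y is the direction in which the jaws open and shut (so a half turn about z gives the same grasp; the last joint's range is limited). The gripper opens to 85 mm and grips with 20 to 120 N. Pads are 22 mm wide; open, the fingers measure 114 mm over their backs; the gripper's body (76 mm by 85 mm) begins 54 mm behind the grasp point. The pads swing forward as they close: fully open they stand 13 mm farther back than shut.
Start: joints at [1.078, 0.377, 0.081, 1.274, 0, 1.46], TCP at [214.783, 533.418, 231.329] pointing down, gripper open.
Joint ranges: [-2.72, 2.72], [-0.84, 1.66], [-1.02, 1.22], [-1.77, 2.12], [-1.37, 1.28], [-3.14, 3.14]. Speed limits (rad/s): [2.57, 2.57, 3.14, 3.14, 3.14, 3.14].

### API

Orientations are given as a rotation vector (axis times angle).
In Python, from workcell import telemetry, capture, hand_in, env gives the robot as it stands.
- The arm moves only by the tool send_rows, never from a script. Its argument "deltas" is a list of rows, each a list of 2 entries, a list of its own where there are three numbers: the shift along the tool's x, y, z in m, then the turn about the tool's z in rad. In form: [[[tx, ty, tz], twist], ...]. A call has exactly 10 rows; each row is the pose to reach, as a shift and turn from the pose commanded when the call began, along the tool's axes at that moment; what a row does not reach only later rows make up. A row lasts 1/12 s, in which the tool goes at most 41.7 mm and 7.16 degrees, less where a joint would pass 70% of its speed; a pose out of reach is approached as far as the arm can. A call with a gripper value outside its range is refused whole. "hand" is the opening in per cent of the stroke, from 0 (shut) to 100 (fully open), set as the call begins (left out, the last holds). The fingers move at their own pace and stop on an object; "newtons" is the grip in N (left out, the last holds). Time passes only in rows, so rows that repeat a pose let the fingers close, or fill a call up. It gives the time, the measured TCP pose, the force and the opening at its end, in the units of the state.
- telemetry.sense(): the state, without advancing time (a new reading comes with each control period).
- capture(name): name is "scene" or "top" or "wrist"; returns a dict with "frame" (420x560x3 uint8, red, green, blue), "intrinsics" (3x3 intrinsics, pixels), "rvec" (rotation vector, rad) and "tvec" (3), from world to camera coordinates, as OpenCV has them; the wrist camera has in their place "T_tool_cam" (4x4, takes a point from camera to tool coordinates, whose origin is the TCP and whose axes are the flange's). Camera axes: x right, y down, z forward; pixel columns grow to the right and rows downward; lengths in mm; the calibration is good to about 2 mm. The wrist camera is an equidistant fisheye: a pixel r from the principal point sees the ray r / f radians off the axis. A picture is of the moment at which its call begins: read the wrist's pose just before it. There is no depth.
- hand_in(): hands the job in, once; it reports no verdict.
The state is a dict: "time": time; "joints": joint angles; "joint_vel": joint speeds; "tau": joint torques, N m; "tcp_pos": TCP position; "tcp_rot": TCP orientation; "force": force on the tool from outside, world axes, zero at the start; "moment": the same for the moment, N m; "gripper_width": finger opening in mm.
Only numpy, scipy, OpenCV 4.12 (cv2) and the standard library are available. Lean on these libraries where they do the work, as an engineer would, in place of code of your own. Each camera call takes 0.05 s, during which the arm holds its last target. There are 200 camera calls.

## Working session

There is one attempt and no reset: what is moved stays moved. The work goes in short steps, Python scripts to look and compute and a tool call to move; the robot and the scene stay as the last step left them, time stands still between calls to the robot, and variables do not carry over. Pictures are saved under pics/ and viewed, about 12 in all and at most 16, crops included, and the job is handed in when it is done.

Besides the shell and the picture viewer there is one more tool, called after "Call:" as name([rows], argument=value, ...), one row to a line, values as JSON. send_rows: Moves the arm, as the interface text tells. Its arguments: {"type":"object","properties":{"deltas":{"type":"array"},"hand":{"type":"number"},"newtons":{"type":"number"}},"required":["deltas"]}

```bash
mkdir -p pics; ls; cat > h.py <<'E'
import numpy as np, cv2
from workcell import telemetry, capture, hand_in, env
R=lambda v: cv2.Rodrigues(np.array(v,float))[0]
def snap(n,f):
    c=capture(n); cv2.imwrite('pics/'+f+'.png',c['frame'][:,:,::-1]); np.save('pics/'+f+'.npy',c,allow_pickle=True); return c
def ray(c,u,v,s=None):
    K=np.array(c['intrinsics'])
    if 'T_tool_cam' in c:
        x=(u-K[0,2])/K[0,0]; y=(v-K[1,2])/K[1,1]; t=np.hypot(x,y)
        d=np.array([x/t*np.sin(t),y/t*np.sin(t),np.cos(t)]) if t>0 else np.array([0,0,1.])
        T=np.array(c['T_tool_cam']); Rt=R(s['tcp_rot'])
        return Rt@T[:3,3]+np.array(s['tcp_pos']), Rt@T[:3,:3]@d
    Rc=R(c['rvec']); return -Rc.T@np.array(c['tvec']).ravel(), Rc.T@np.linalg.inv(K)@[u,v,1]
def onz(c,u,v,z,s=None):
    o,d=ray(c,u,v,s); return o+d*(z-o[2])/d[2]
def load(f): return np.load('pics/'+f+'.npy',allow_pickle=True).item()
E
python3 - <<'E'
from h import *
print(telemetry.sense(), env.grasp_offset)
for n in ('scene','top'):
    c=snap(n,n+'0'); o,_=ray(c,0,0); print(n,c['intrinsics'],o)
s=telemetry.sense(); c=snap('wrist','wrist0'); print(c['intrinsics'],c['T_tool_cam'])
E
```

```text
pics
{'time': 0.0, 'joints': array([1.07770724e+00, 3.78054445e-01, 7.96318245e-02, 1.27437840e+00,
       2.96427177e-05, 1.46049577e+00]), 'joint_vel': array([-4.05783561e-04,  1.35721922e-03, -7.03983777e-06, -6.02842580e-04,
        1.26160295e-03,  7.87865252e-04]), 'tau': array([-1.40111752e-03, -4.63597941e+01,  2.69878703e+01,  2.06350617e-02,
       -2.54072811e-04, -1.36997059e-05]), 'tcp_pos': array([214.44739797, 532.82124079, 230.36807214]), 'tcp_rot': array([-5.97499596e-01, -3.08361306e+00,  2.99231298e-03]), 'force': array([ 0.47679095, -0.61139714, -0.56068638]), 'moment': array([-0.00764419,  0.01286259, -0.01506285]), 'gripper_width': 85.04118255727248} 18.700000000000003
scene [[475.06117409   0.         274.59926207]
 [  0.         475.06117409 205.63710514]
 [  0.           0.           1.        ]] [1201.92204698  382.00020304 1157.51519702]
top [[484.73290554   0.         275.6059118 ]
 [  0.         484.73290554 212.88036021]
 [  0.           0.           1.        ]] [ 270.8585123    52.10242087 1208.79015818]
[[325.1922621    0.         273.70169073]
 [  0.         325.1922621  211.36900325]
 [  0.           0.           1.        ]] [[-1.82506101e-03 -9.61329886e-01 -2.75393390e-01  7.11780788e+01]
 [ 9.99998312e-01 -1.81292248e-03 -2.98632308e-04  7.78914172e-01]
 [-2.12182705e-04 -2.75393470e-01  9.61331572e-01 -1.42812489e+02]
 [ 0.00000000e+00  0.00000000e+00  0.00000000e+00  1.00000000e+00]]
```

View pics/top0.png

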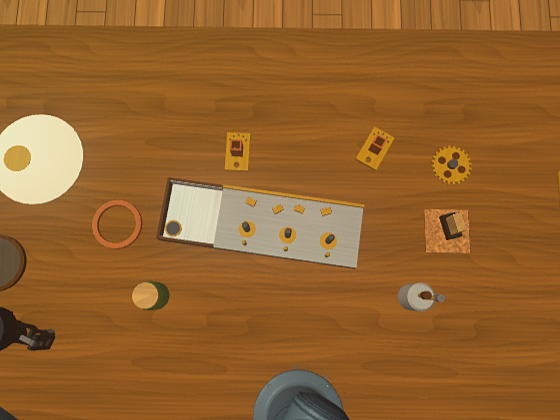

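View pics/scene0.png

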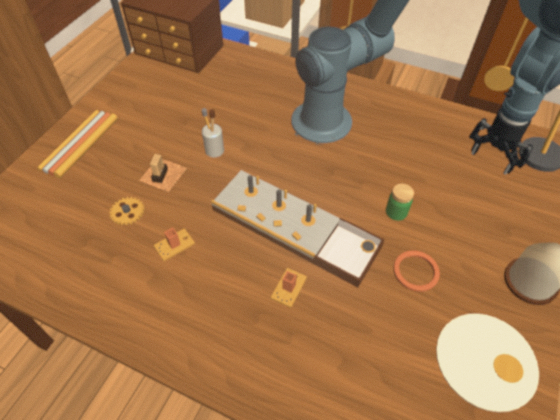

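```bash
python3 - <<'E'
from h import *
c=load('top0'); f=c['frame'][:,:,::-1].copy()
cv2.imwrite('pics/topz.png',cv2.resize(f[118:278,215:480],None,fx=3,fy=3,interpolation=cv2.INTER_CUBIC))
hsv=cv2.cvtColor(f,cv2.COLOR_BGR2HSV)
def blobs(m,amin,name,z):
    n,l,st,ce=cv2.connectedComponentsWithStats(m.astype(np.uint8))
    for i in range(1,n):
        if st[i,4]>=amin:
            ys,xs=np.where(l==i); r=cv2.minAreaRect(np.c_[xs,ys].astype(np.float32))
            print(name,ce[i].round(1),st[i,4],'w',onz(c,*ce[i],z).round(1)[:2],'rect',np.round(r[1],1),round(r[2],1))
H,S,V=cv2.split(hsv)
roi=np.zeros(H.shape,bool); roi[118:278,90:480]=1
br=(H>17)&(H<30)&(S>150)&(V>120)&roi
blobs(br,8,'brass',40)
st=((S<60)&(V>90)&roi).astype(np.uint8); st[:, :150]=0; st[:,370:]=0
blobs(st,500,'steel',35)
for k in (0,):
    cn=max(cv2.findContours(st,0,2)[0],key=cv2.contourArea)
    print(cv2.approxPolyDP(cn,4,True).ravel())
E
```

```text
brass [374.  149.1] 630 w [ 643.3 -183.6] rect [23.6 37.9] 29.1
brass [237.5 152.3] 639 w [630.4 158.1] rect [23.4 38.2] 3.7
brass [450.8 165. ] 829 w [ 604.6 -373.7] rect [38.4 38.8] 78.7
brass [292.4 195.5] 453 w [521.6  19.7] rect [141.7   3.5] 8.0
brass [250.3 201.3] 55 w [505.6 123. ] rect [8.9 5.8] 26.6
brass [277.5 208.4] 55 w [488.9  55.9] rect [5.8 8.9] 63.4
brass [298.7 208.4] 56 w [489.6   3.9] rect [8.9 5.8] 26.6
brass [325.8 211. ] 55 w [484.1 -62.4] rect [5.6 9.5] 76.0
brass [173.  228.2] 60 w [436.4 309.9] rect [14. 16.] 90.0
brass [247.2 229.7] 151 w [435.1 128.8] rect [15.4 16.2] 68.2
brass [287.1 235.2] 162 w [422.9  31.5] rect [15. 16.] 90.0
brass [327.3 241.3] 153 w [409.4 -66. ] rect [15. 16.] 90.0
brass [285.1 248.1] 8 w [391.4  36.1] rect [2. 2.] 90.0
brass [326.9 254.2] 9 w [378.1 -64.8] rect [2. 3.] 90.0
steel [265.  223.6] 9986 w [451.4  86.1] rect [194.7  60.5] 8.2
[172 185 165 224 176 219 182 225 174 238 355 267 362 208]
```

View pics/topz.png

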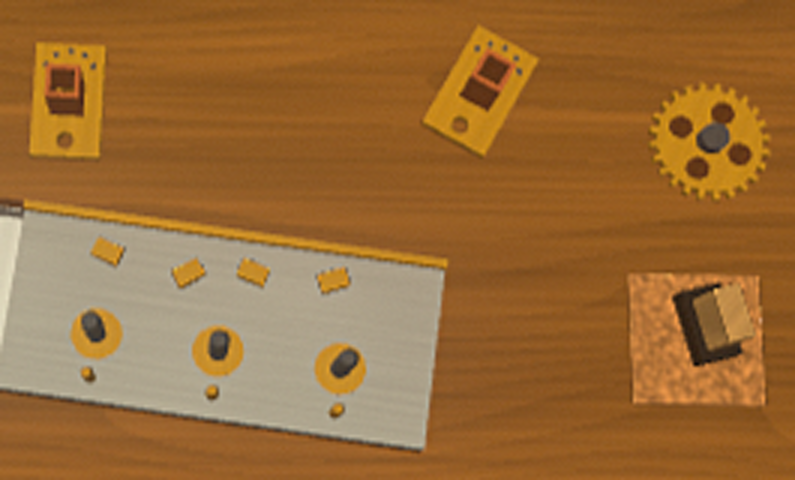

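```bash
cat >> h.py <<'E'
def toolyaw(s):  # world angle (deg) of tool y
    y=R(s['tcp_rot'])[:,1]; return np.degrees(np.arctan2(y[1],y[0]))
def plan(wps,s=None):
    """wps: (x,y,z,yawdeg of tool y); prints tool-frame deltas in m, rad, sequentially"""
    s=s or telemetry.sense(); p=np.array(s['tcp_pos']); a=toolyaw(s)
    print('t %.2f p %s yaw %.2f w %.1f F %s'%(s['time'],p.round(1),a,s['gripper_width'],np.round(s['force'],1)))
    for w in wps:
        q=np.array(w[:3],float); d=q-p; b=np.radians(a); ty=np.array([np.cos(b),np.sin(b)]); tx=np.array([-ty[1],ty[0]])
        tw=-np.radians((w[3]-a+180)%360-180)
        print('  [[%.4f,%.4f,%.4f],%.4f]  len %.0f'%(d[:2]@tx/1e3,d[:2]@ty/1e3,-d[2]/1e3,tw,np.linalg.norm(d))); p=q;a=w[3]
E
python3 - <<'E'
from h import *
c=load('top0')
H,S,V=cv2.split(cv2.cvtColor(c['frame'],cv2.COLOR_RGB2HSV))
# pad by corners from zoom view
for u,v in [(628,274),(763,274),(765,405),(633,403)]: print(onz(c,215+u/3,118+v/3,6).round(1))
for u,v in [(675,293),(695,365)]: print('base',onz(c,215+u/3,118+v/3,30).round(1))
for u,v in [(697,291),(741,283),(752,343),(712,350)]: print('top',onz(c,215+u/3,118+v/3,82).round(1))
print('funnel',onz(c,173,228,21)); 
plan([(440,230,230,90),(440,-140,230,105),(440,-345,230,105)])
E
```

```text
[ 497.9 -314.     6. ]
[ 499.5 -427.2    6. ]
[ 389.4 -422.8    6. ]
[ 389.5 -313.9    6. ]
base [ 478.1 -344.6   30. ]
base [ 418.8 -358.2   30. ]
top [ 470.8 -344.4   82. ]
top [ 477.6 -379.2   82. ]
top [ 430.2 -385.3   82. ]
top [ 424.2 -353.9   82. ]
funnel [439.42667557 314.08600636  21.        ]
t 0.15 p [214.5 532.9 230.5] yaw 68.07 w 85.5 F [-0.  -0.6  0.4]
  [[-0.3223,-0.1968,0.0005],-0.3828]  len 378
  [[-0.0000,-0.3700,-0.0000],-0.2618]  len 370
  [[0.0531,-0.1980,-0.0000],-0.0000]  len 205
```

Call:
send_rows([
  [[-0.322, -0.197, 0], -0.383],
  [[-0.322, -0.197, 0], -0.383],
  [[-0.322, -0.197, 0], -0.383],
  [[-0.322, -0.197, 0], -0.383],
  [[-0.322, -0.197, 0], -0.383],
  [[-0.322, -0.197, 0], -0.383],
  [[-0.322, -0.197, 0], -0.383],
  [[-0.322, -0.197, 0], -0.383],
  [[-0.322, -0.197, 0], -0.383],
  [[-0.322, -0.197, 0], -0.383],
])

```text
time: 0.98
tcp_pos: [442.7, 226.1, 231.1]
tcp_rot: [0.009, 3.14, -0.003]
force: [0.0, -0.6, 0.6]
gripper_width: 85.2
```

Call:
send_rows([
  [[0, -0.37, 0], -0.22],
  [[0, -0.37, 0], -0.22],
  [[0, -0.37, 0], -0.22],
  [[0, -0.37, 0], -0.22],
  [[0, -0.37, 0], -0.22],
  [[0, -0.37, 0], -0.22],
  [[0, -0.37, 0], -0.22],
  [[0, -0.37, 0], -0.22],
  [[0, -0.37, 0], -0.22],
  [[0, -0.37, 0], -0.22],
])

```text
time: 1.82
tcp_pos: [440.1, -145.6, 231.1]
tcp_rot: [-0.333, 3.124, -0.005]
force: [0.4, 0.2, -0.4]
gripper_width: 85.4
```

Call:
send_rows([
  [[0.038, -0.222, 0.03], 0],
  [[0.038, -0.222, 0.03], 0],
  [[0.038, -0.222, 0.03], 0],
  [[0.038, -0.222, 0.03], 0],
  [[0.038, -0.222, 0.03], 0],
  [[0.038, -0.222, 0.03], 0],
  [[0.038, -0.222, 0.03], 0],
  [[0.038, -0.222, 0.03], 0],
  [[0.038, -0.222, 0.03], 0],
  [[0.038, -0.222, 0.03], 0],
])

```text
time: 2.65
tcp_pos: [451.6, -362.8, 201.5]
tcp_rot: [0.348, -3.122, -0.001]
force: [-0.0, 1.1, 0.7]
gripper_width: 85.5
```

```bash
python3 - <<'E'
from h import *
s=telemetry.sense(); c=snap('wrist','w1'); plan([(451,-366,200,102.5)],s)
E
```

```text
t 2.65 p [ 451.6 -362.8  201.5] yaw 102.72 w 85.5 F [-0.   1.1  0.7]
  [[0.0013,-0.0030,0.0015],0.0038]  len 4
```

View pics/w1.png

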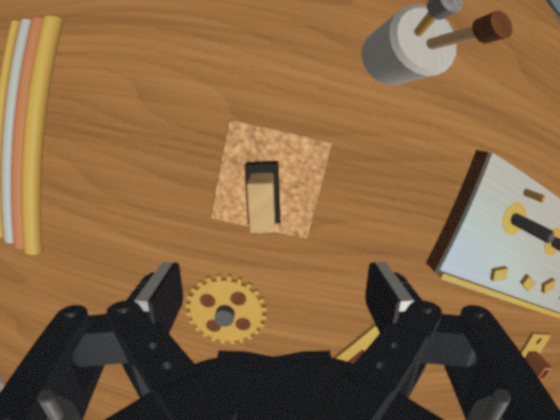

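```bash
python3 - <<'E'
from h import *
s=telemetry.sense(); c=load('w1')
P=[onz(c,u,v,82,s)[:2] for u,v in [(249,174),(273,173),(275,232),(250,233)]]
print(np.round(P,1),np.mean(P,0)); 
for a,b in((0,3),(1,2)): d=P[a]-P[b]; print(np.linalg.norm(d),np.degrees(np.arctan2(d[1],d[0])))
B=[onz(c,u,v,30,s)[:2] for u,v in [(245,163),(278,162),(281,222)]]
d=B[1]-B[2];print('base',np.round(B,1),(B[0]+B[2])/2,np.linalg.norm(d),np.degrees(np.arctan2(d[1],d[0])))
Q=[onz(c,u,v,6,s)[:2] for u,v in [(231,122),(331,144),(307,238),(212,219)]]; print('pad',np.round(Q,1),np.mean(Q,0))
E
```

```text
[[ 429.4 -387.2]
 [ 424.4 -368.2]
 [ 473.7 -355.5]
 [ 479.3 -376.2]] [ 451.69586323 -371.7714142 ]
51.117039514167566 -167.55214458642232
50.97152533541517 -165.487104122251
base [[ 428.8 -395.2]
 [ 421.  -364.1]
 [ 479.9 -347.6]] [ 454.37338412 -371.40671201] 61.20518365615213 -164.34537107880155
pad [[ 393.2 -419.8]
 [ 392.6 -313.2]
 [ 499.3 -312.7]
 [ 500.7 -420.3]] [ 446.44682584 -366.50666433]
```

```bash
python3 - <<'E'
from h import *
plan([(454.5,-371.3,100,104.5),(454.5,-371.3,40,104.5)])
E
```

```text
t 2.70 p [ 451.7 -362.9  201.6] yaw 102.72 w 85.2 F [ 0.5 -0.3  0.5]
  [[-0.0009,-0.0088,0.1016],-0.0310]  len 102
  [[0.0000,0.0000,0.0600],-0.0000]  len 60
```

Call:
send_rows([
  [[-0.001, -0.009, 0.03], -0.031],
  [[-0.001, -0.009, 0.06], -0.031],
  [[-0.001, -0.009, 0.08], -0.031],
  [[-0.001, -0.009, 0.1], -0.031],
  [[-0.001, -0.009, 0.115], -0.031],
  [[-0.001, -0.009, 0.13], -0.031],
  [[-0.001, -0.009, 0.145], -0.031],
  [[-0.001, -0.009, 0.155], -0.031],
  [[-0.001, -0.009, 0.1615], -0.031],
  [[-0.001, -0.009, 0.1615], -0.031],
])

```text
time: 3.53
tcp_pos: [453.8, -371.7, 38.7]
tcp_rot: [0.395, -3.115, -0.003]
force: [-0.6, 0.8, 0.5]
gripper_width: 85.5
```

Call:
send_rows([
  [[0, 0, 0], 0],
  [[0, 0, 0], 0],
  [[0, 0, 0], 0],
  [[0, 0, 0], 0],
  [[0, 0, 0], 0],
  [[0, 0, 0], 0],
  [[0, 0, 0], 0],
  [[0, 0, 0], 0],
  [[0, 0, 0], 0],
  [[0, 0, 0], 0],
], hand=0, newtons=80)

```text
time: 4.37
tcp_pos: [454.8, -373.7, 40.5]
tcp_rot: [-0.393, 3.116, -0.002]
force: [-0.0, -0.1, 6.7]
gripper_width: 20.9
```

Call:
send_rows([
  [[0, 0, -0.01], 0],
  [[0, 0, -0.03], 0],
  [[0, 0, -0.05], 0],
  [[0, 0, -0.07], 0],
  [[0, 0, -0.09], 0],
  [[0, 0, -0.11], 0],
  [[0, 0, -0.12], 0],
  [[0, 0, -0.12], 0],
  [[0, 0, -0.12], 0],
  [[0, 0, -0.12], 0],
])

```text
time: 5.2
tcp_pos: [453.5, -372.3, 158.2]
tcp_rot: [0.393, -3.115, -0.004]
force: [0.2, -0.2, -3.1]
gripper_width: 21.1
```

```bash
python3 - <<'E'
from h import *
s=telemetry.sense(); c=snap('wrist','w2'); plan([],s)
bx=np.array([.991,-.131]);by=np.array([.131,.991])
def b(l): return np.array([423,31.5])+60*bx+l[0]*bx+l[1]*by
print(b((-1,-145)),b((0,0)))
# bed lines from top: steel corners
t=load('top0')
for u,v,z in [(355,267,35),(362,208,35),(222,186,45),(363,205,45)]: print(onz(t,u,v,z)[:2].round(1))
E
```

```text
t 5.20 p [ 453.5 -372.3  158.2] yaw 104.39 w 21.1 F [ 0.2 -0.2 -3.1]
[ 462.474 -119.924] [482.46  23.64]
[ 348.8 -132.9]
[ 493.7 -152.1]
[542.2 193.4]
[ 499.3 -152.9]
```

View pics/w2.png

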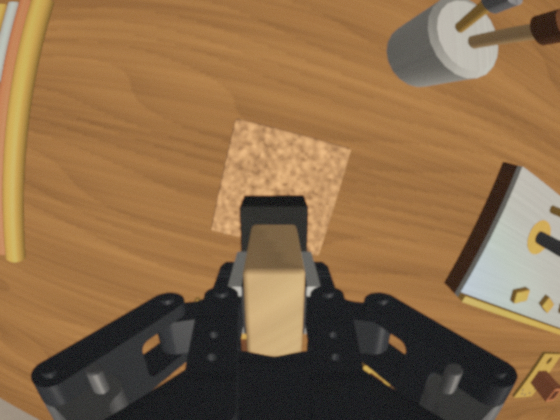

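```bash
python3 - <<'E'
from h import *
plan([(461.5,-120,160,82.5)])
E
```

```text
t 5.25 p [ 453.4 -372.1  157.9] yaw 104.39 w 21.4 F [-0.8 -0.2 -2.9]
  [[-0.0705,0.2422,-0.0021],0.3821]  len 252
```

Call:
send_rows([
  [[-0.007, 0.024, 0], 0.05],
  [[-0.02, 0.055, -0.002], 0.14],
  [[-0.03, 0.09, -0.002], 0.22],
  [[-0.04, 0.125, -0.002], 0.3],
  [[-0.05, 0.16, -0.002], 0.36],
  [[-0.06, 0.195, -0.002], 0.382],
  [[-0.066, 0.225, -0.002], 0.382],
  [[-0.07, 0.242, -0.002], 0.382],
  [[-0.0705, 0.242, -0.002], 0.382],
  [[-0.0705, 0.242, -0.002], 0.382],
])

```text
time: 6.08
tcp_pos: [461.6, -120.1, 160.8]
tcp_rot: [-0.202, -3.133, -0.0]
force: [0.6, -1.5, -2.6]
gripper_width: 21.2
```

```bash
python3 - <<'E'
from h import *
s=telemetry.sense(); c=snap('wrist','w3'); plan([],s); np.save('pics/w3s.npy',s,allow_pickle=True)
E
```

```text
t 6.08 p [ 461.6 -120.1  160.8] yaw 82.62 w 21.2 F [ 0.6 -1.5 -2.6]
```

View pics/w3.png

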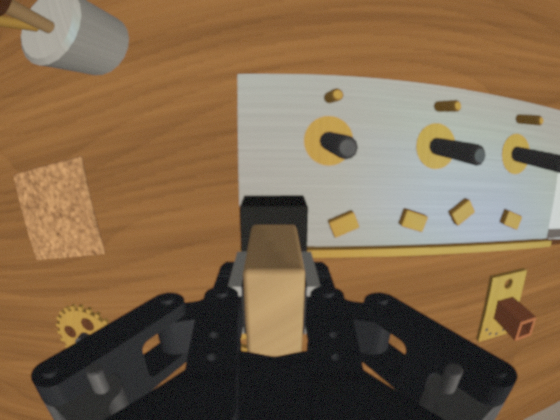

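```bash
python3 - <<'E'
from h import *
s=np.load('pics/w3s.npy',allow_pickle=True).item(); c=load('w3')
H,S,V=cv2.split(cv2.cvtColor(c['frame'],cv2.COLOR_RGB2HSV))
br=(H>17)&(H<30)&(S>130)&(V>110); br[260:]=0; br[:,:260]=0
m={}
n,l,st,ce=cv2.connectedComponentsWithStats(br.astype(np.uint8))
for i in range(1,n):
    if st[i,4]>60: print(st[i],ce[i].round(1),onz(c,*ce[i],35,s)[:2].round(1))
L=[]
for u in range(320,540,10):
    v=np.where(br[225:260,u])[0]
    if len(v): L.append(onz(c,u,225+v[0],35,s)[:2])
L=np.array(L); k=np.polyfit(L[:,1],L[:,0],1); print('lip inner x=%.4f y+%.1f'%tuple(k),np.std(L[:,0]-np.polyval(k,L[:,1])), 'yaw',-np.degrees(np.arctan(k[0])))
for v in (90,120,150,180): print('end',onz(c,238+v*0.015,v,35,s)[:2].round(1))
for p in [(328,140),(436,146),(516,154)]: print('ring',onz(c,*p,35,s)[:2].round(1))
E
```

```text
[332  90  10  10  84] [336.3  94.3] [375.1 -55.9]
[ 305  117   46   47 1146] [323.8 138.6] [410.8 -70.7]
[418 125  35  42 793] [432.2 144. ] [423.9  28.4]
[503 135  25  37 504] [513.5 152.6] [437.8 128.1]
[451 200  18  23  85] [458.7 209.5] [488.8  57.2]
[401 210  24  19 262] [411.2 219.5] [491.7   4.7]
[329 212  29  24 421] [343.  223.4] [486.4 -60.7]
[ 307  240  245   18 1888] [417.9 250. ] [523.7  12.4]
lip inner x=0.1713 y+513.4 8.001296307629318 yaw -9.718800860652182
end [ 362.  -134.2]
end [ 386.8 -137.2]
end [ 411.5 -140.4]
end [ 436.6 -143.8]
ring [412.4 -67.3]
ring [426.   32.3]
ring [439.5 131.9]
```

Call:
send_rows([
  [[-0.0015, 0, 0.015], 0],
  [[-0.0015, 0, 0.035], 0],
  [[-0.0015, 0, 0.05], 0],
  [[-0.0015, 0, 0.065], 0],
  [[-0.0015, 0, 0.075], 0],
  [[-0.0015, 0, 0.082], 0],
  [[-0.0015, 0, 0.085], 0],
  [[-0.0015, 0, 0.087], 0],
  [[-0.0015, 0, 0.087], 0],
  [[-0.0015, 0, 0.087], 0],
])

```text
time: 6.97
tcp_pos: [464.5, -121.8, 75.3]
tcp_rot: [0.206, 3.134, -0.0]
force: [0.3, -0.6, -2.2]
gripper_width: 21.1
```

Call:
send_rows([
  [[0, 0, 0.0005], 0],
  [[0, 0, 0.001], 0],
  [[0, 0, 0.0015], 0],
  [[0, 0, 0.002], 0],
  [[0, 0, 0.002], 0],
  [[0, 0, 0.002], 0],
  [[0, 0, 0.002], 0],
  [[0, 0, 0.002], 0],
  [[0, 0, 0.002], 0],
  [[0, 0, 0.002], 0],
])

```text
time: 7.8
tcp_pos: [464.0, -121.3, 72.8]
tcp_rot: [0.205, 3.135, 0.0]
force: [-0.5, -0.6, -2.2]
gripper_width: 21.0
```

Call:
send_rows([
  [[0, 0, 0.0005], 0],
  [[0, 0, 0.001], 0],
  [[0, 0, 0.0015], 0],
  [[0, 0, 0.002], 0],
  [[0, 0, 0.002], 0],
  [[0, 0, 0.002], 0],
  [[0, 0, 0.002], 0],
  [[0, 0, 0.002], 0],
  [[0, 0, 0.002], 0],
  [[0, 0, 0.002], 0],
])

```text
time: 8.63
tcp_pos: [463.9, -121.4, 70.8]
tcp_rot: [0.205, 3.135, 0.0]
force: [-0.1, -0.3, -2.0]
gripper_width: 21.1
```

Call:
send_rows([
  [[0, 0, 0.0002], 0],
  [[0, 0, 0.0004], 0],
  [[0, 0, 0.0006], 0],
  [[0, 0, 0.0008], 0],
  [[0, 0, 0.001], 0],
  [[0, 0, 0.001], 0],
  [[0, 0, 0.001], 0],
  [[0, 0, 0.001], 0],
  [[0, 0, 0.001], 0],
  [[0, 0, 0.001], 0],
])

```text
time: 9.47
tcp_pos: [464.0, -121.4, 69.8]
tcp_rot: [0.205, 3.135, 0.0]
force: [-0.1, -0.3, -1.6]
gripper_width: 21.1
```

Call:
send_rows([
  [[0, 0.006, 0], 0],
  [[0, 0.015, 0], 0],
  [[0, 0.025, 0], 0],
  [[0, 0.035, 0], 0],
  [[0, 0.045, 0], 0],
  [[0, 0.055, 0], 0],
  [[0, 0.065, 0], 0],
  [[0, 0.075, 0], 0],
  [[0, 0.085, 0], 0],
  [[0, 0.09, 0], 0],
])

```text
time: 10.3
tcp_pos: [475.8, -30.6, 69.8]
tcp_rot: [-0.203, -3.135, -0.001]
force: [0.5, -0.2, -3.6]
gripper_width: 21.2
```

```bash
python3 - <<'E'
from h import *
plan([]); c=snap('wrist','w4')
E
```

```text
t 10.30 p [475.8 -30.6  69.8] yaw 82.57 w 21.2 F [ 0.5 -0.2 -3.6]
```

View pics/w4.png

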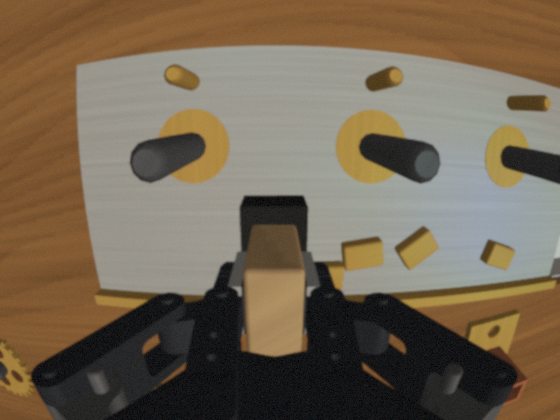

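Call:
send_rows([
  [[0, 0.006, 0], 0],
  [[0, 0.015, 0], 0],
  [[0, 0.025, 0], 0],
  [[0, 0.035, 0], 0],
  [[0, 0.045, 0], 0],
  [[0, 0.055, 0], 0],
  [[0, 0.065, 0], 0],
  [[0, 0.075, 0], 0],
  [[0, 0.085, 0], 0],
  [[0, 0.095, 0], 0],
])

```text
time: 11.18
tcp_pos: [488.2, 63.1, 69.8]
tcp_rot: [-0.205, -3.135, 0.0]
force: [0.4, -1.3, -2.6]
gripper_width: 21.3
```

Call:
send_rows([
  [[0, 0.01, 0], 0],
  [[0, 0.02, 0], 0],
  [[0, 0.03, 0], 0],
  [[0, 0.04, 0], 0],
  [[0, 0.05, 0], 0],
  [[0, 0.06, 0], 0],
  [[0, 0.07, 0], 0],
  [[0, 0.075, 0], 0],
  [[0, 0.08, 0], 0],
  [[0, 0.08, 0], 0],
])

```text
time: 12.02
tcp_pos: [498.7, 142.4, 69.8]
tcp_rot: [0.204, 3.135, 0.001]
force: [0.3, 0.6, -2.6]
gripper_width: 21.5
```

```bash
python3 - <<'E'
from h import *
plan([]); c=snap('wrist','w5')
E
```

```text
t 12.02 p [498.7 142.4  69.8] yaw 82.56 w 21.5 F [ 0.3  0.6 -2.6]
```

View pics/w5.png

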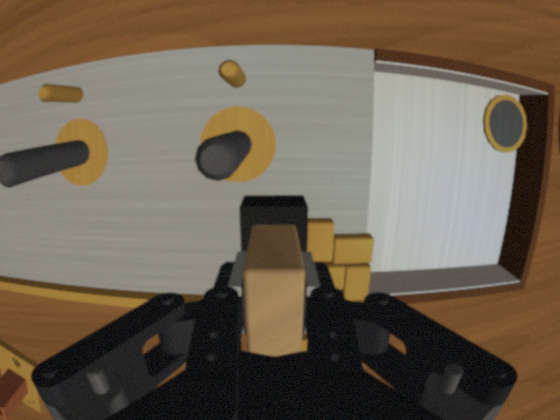

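Call:
send_rows([
  [[0, 0.005, 0], 0],
  [[0, 0.011, 0], 0],
  [[0, 0.017, 0], 0],
  [[0, 0.023, 0], 0],
  [[0, 0.029, 0], 0],
  [[0, 0.035, 0], 0],
  [[0, 0.041, 0], 0],
  [[0, 0.047, 0], 0],
  [[0, 0.053, 0], 0],
  [[0, 0.053, 0], 0],
])

```text
time: 12.9
tcp_pos: [505.7, 195.2, 69.9]
tcp_rot: [0.203, 3.135, 0.001]
force: [0.6, -0.8, -2.9]
gripper_width: 21.2
```

Call:
send_rows([
  [[0, 0.005, 0], 0],
  [[0, 0.01, 0], 0],
  [[0, 0.015, 0], 0],
  [[0, 0.02, 0], 0],
  [[0, 0.024, 0], 0],
  [[0, 0.024, 0], 0],
  [[0, 0.024, 0], 0],
  [[0, 0.024, 0], 0],
  [[0, 0.024, 0], 0],
  [[0, 0.024, 0], 0],
])

```text
time: 13.73
tcp_pos: [508.5, 217.5, 69.8]
tcp_rot: [-0.206, -3.135, 0.0]
force: [-0.3, -0.1, -2.8]
gripper_width: 21.2
```

Call:
send_rows([
  [[0, 0, -0.01], 0],
  [[0, 0, -0.03], 0],
  [[0, 0, -0.05], 0],
  [[0, -0.02, -0.07], 0],
  [[0, -0.05, -0.09], 0],
  [[0, -0.08, -0.09], 0],
  [[0, -0.11, -0.09], 0],
  [[0, -0.14, -0.09], 0],
  [[0, -0.14, -0.09], 0],
  [[0, -0.14, -0.09], 0],
])

```text
time: 14.57
tcp_pos: [490.3, 77.6, 160.7]
tcp_rot: [0.21, 3.134, 0.001]
force: [-0.3, 0.6, -1.8]
gripper_width: 21.2
```

```bash
python3 - <<'E'
from h import *
plan([]); c=snap('wrist','w6'); snap('top','top1')
E
```

```text
t 14.57 p [490.3  77.6 160.7] yaw 82.32 w 21.2 F [-0.3  0.6 -1.8]
```

View pics/w6.png

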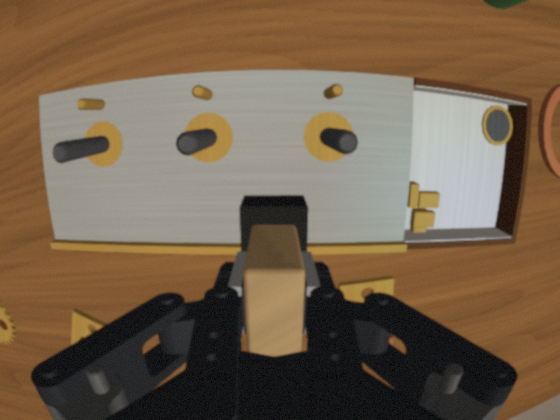

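```bash
python3 - <<'E'
from h import *
f=load('w6')['frame'][:,:,::-1][150:260,380:530]; g=load('top1')['frame'][:,:,::-1][175:250,155:255]
cv2.imwrite('pics/z6.png',np.hstack([cv2.resize(f,(600,440),interpolation=2)[:, :480],cv2.resize(g,(300,440),interpolation=2)]))
E
```

```text
(no output)
```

View pics/z6.png

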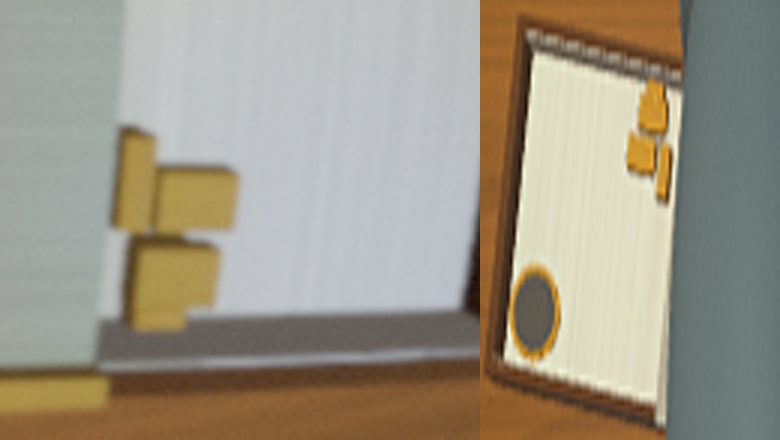

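```bash
python3 - <<'E'
from h import *
plan([(468,-150,160,88),(446,-368,160,95),(446,-368,42.5,95)])
E
```

```text
t 14.67 p [490.5  79.2 160.4] yaw 82.49 w 21.0 F [ 0.1 -0.  -2.2]
  [[-0.0076,-0.2302,0.0004],-0.0961]  len 230
  [[0.0144,-0.2186,-0.0000],-0.1222]  len 219
  [[0.0000,0.0000,0.1175],-0.0000]  len 118
```

Call:
send_rows([
  [[-0.001, -0.02, 0], -0.01],
  [[-0.002, -0.045, 0], -0.02],
  [[-0.003, -0.075, 0], -0.03],
  [[-0.004, -0.105, 0], -0.04],
  [[-0.005, -0.135, 0], -0.05],
  [[-0.006, -0.165, 0], -0.07],
  [[-0.007, -0.195, 0], -0.09],
  [[-0.0076, -0.22, 0], -0.096],
  [[-0.0076, -0.23, 0], -0.096],
  [[-0.0076, -0.23, 0], -0.096],
])

```text
time: 15.5
tcp_pos: [468.4, -151.3, 159.9]
tcp_rot: [0.058, 3.14, -0.001]
force: [-0.3, -0.4, -3.0]
gripper_width: 21.1
```

Call:
send_rows([
  [[0.001, -0.02, 0], -0.02],
  [[0.003, -0.045, 0], -0.04],
  [[0.005, -0.07, 0], -0.06],
  [[0.007, -0.1, 0], -0.08],
  [[0.009, -0.13, 0], -0.1],
  [[0.011, -0.16, 0], -0.12],
  [[0.013, -0.185, 0], -0.122],
  [[0.0144, -0.205, 0], -0.122],
  [[0.0144, -0.2186, 0], -0.122],
  [[0.0144, -0.2186, 0], -0.122],
])

```text
time: 16.33
tcp_pos: [446.8, -369.3, 159.6]
tcp_rot: [-0.136, 3.138, -0.001]
force: [1.2, -0.4, -1.9]
gripper_width: 21.5
```

Call:
send_rows([
  [[0, 0, 0.015], 0],
  [[0, 0, 0.035], 0],
  [[0, 0, 0.055], 0],
  [[0, 0, 0.075], 0],
  [[0, 0, 0.09], 0],
  [[0, 0, 0.1], 0],
  [[0, 0, 0.108], 0],
  [[0, 0, 0.114], 0],
  [[0, 0, 0.117], 0],
  [[0, 0, 0.117], 0],
])

```text
time: 17.17
tcp_pos: [446.0, -367.8, 42.6]
tcp_rot: [-0.137, 3.139, 0.001]
force: [-0.2, 1.0, -2.8]
gripper_width: 21.0
```

```bash
python3 - <<'E'
from h import *
plan([(446,-368,42.5,95)]); c=snap('wrist','w7')
E
```

```text
t 17.17 p [ 446.  -367.8   42.6] yaw 95.02 w 21.0 F [-0.2  1.  -2.8]
  [[0.0000,-0.0002,0.0001],0.0003]  len 0
```

View pics/w7.png

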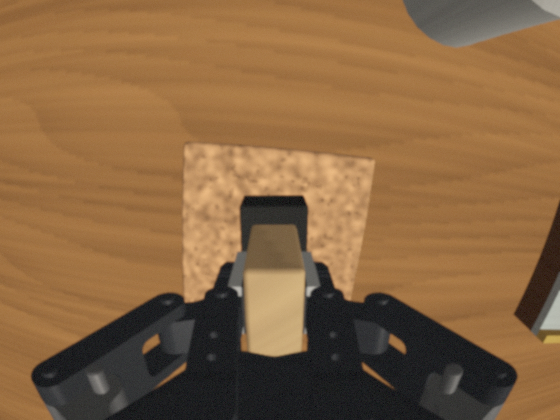

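Call:
send_rows([
  [[0, 0, 0.0007], 0],
  [[0, 0, 0.0014], 0],
  [[0, 0, 0.002], 0],
  [[0, 0, 0.0024], 0],
  [[0, 0, 0.0024], 0],
  [[0, 0, 0.0024], 0],
  [[0, 0, 0.0024], 0],
  [[0, 0, 0.0024], 0],
  [[0, 0, 0.0024], 0],
  [[0, 0, 0.0024], 0],
])

```text
time: 18.05
tcp_pos: [445.9, -368.2, 40.5]
tcp_rot: [-0.137, 3.138, -0.0]
force: [-0.7, 0.2, -1.0]
gripper_width: 21.3
```

Call:
send_rows([
  [[0, 0, 0], 0],
  [[0, 0, 0], 0],
  [[0, 0, 0], 0],
  [[0, 0, 0], 0],
  [[0, 0, 0], 0],
  [[0, 0, 0], 0],
  [[0, 0, 0], 0],
  [[0, 0, 0], 0],
  [[0, 0, 0], 0],
  [[0, 0, 0], 0],
], hand=80)

```text
time: 18.88
tcp_pos: [445.8, -368.1, 40.3]
tcp_rot: [-0.137, 3.139, 0.0]
force: [0.2, -0.4, 0.3]
gripper_width: 68.4
```

Call:
send_rows([
  [[0, 0, -0.01], 0],
  [[0, 0, -0.03], 0],
  [[0, 0, -0.06], 0],
  [[0, 0, -0.09], 0],
  [[0, 0, -0.12], 0],
  [[0, 0, -0.15], 0],
  [[0, 0, -0.16], 0],
  [[0, 0, -0.16], 0],
  [[0, 0, -0.16], 0],
  [[0, 0, -0.16], 0],
])

```text
time: 19.72
tcp_pos: [445.1, -367.3, 198.6]
tcp_rot: [0.137, -3.137, -0.004]
force: [-0.7, -0.3, -0.9]
gripper_width: 68.6
```

```bash
python3 - <<'E'
from h import *
s=telemetry.sense();c=snap('top','top2')
P=load('topz') if 0 else None
# plate 1st guess: plate near y=-184: top plane z=8 centre
H,S,V=cv2.split(cv2.cvtColor(c['frame'],cv2.COLOR_RGB2HSV))
br=((H>17)&(H<30)&(S>150)&(V>120)).astype(np.uint8); br[:118]=0; br[172:]=0; br[:,:200]=0; br[:,420:]=0
br=cv2.morphologyEx(br,cv2.MORPH_CLOSE,np.ones((3,3)))
for cn in cv2.findContours(br,0,2)[0]:
    if cv2.contourArea(cn)>300:
        r=cv2.minAreaRect(cn); b=[onz(c,*p,8)[:2] for p in cv2.boxPoints(r)]; print(onz(c,*r[0],8).round(1),r,np.round(b,1).tolist())
plan([(600,-185,200,70)],s)
E
```

```text
[634.5 121.8   8. ] ((252.652587890625, 154.64329528808594), (23.33953857421875, 33.737892150878906), 2.602562189102173) [[590.8, 152.6], [680.8, 151.1], [678.7, 90.7], [588.8, 92.9]]
[ 656.9 -192.     8. ] ((374.69140625, 147.82640075683594), (23.695959091186523, 37.913536071777344), 29.357755661010742) [[627.7, -141.1], [717.2, -190.6], [686.4, -243.2], [597.6, -193.4]]
t 19.72 p [ 445.1 -367.3  198.6] yaw 94.99 w 68.6 F [-0.7 -0.3 -0.9]
  [[-0.1702,0.1682,-0.0014],0.4362]  len 239
```

```bash
python3 - <<'E'
from h import *
plan([(650,-189,170,61)])
E
```

```text
t 19.77 p [ 444.9 -367.1  198.2] yaw 94.99 w 68.3 F [-0.4 -0.   0.5]
  [[-0.2199,0.1596,0.0282],0.5933]  len 273
```

Call:
send_rows([
  [[-0.02, 0.015, 0], 0.06],
  [[-0.045, 0.032, 0], 0.16],
  [[-0.07, 0.05, 0], 0.26],
  [[-0.1, 0.072, 0.005], 0.36],
  [[-0.13, 0.094, 0.01], 0.46],
  [[-0.16, 0.116, 0.015], 0.55],
  [[-0.19, 0.138, 0.02], 0.593],
  [[-0.21, 0.152, 0.028], 0.593],
  [[-0.22, 0.16, 0.028], 0.593],
  [[-0.22, 0.16, 0.028], 0.593],
], hand=90)

```text
time: 20.6
tcp_pos: [651.2, -186.8, 169.6]
tcp_rot: [-0.78, -3.039, -0.002]
force: [-0.4, -0.5, 0.5]
gripper_width: 76.9
```

```bash
python3 - <<'E'
from h import *
s=telemetry.sense(); c=snap('wrist','w8'); plan([],s); np.save('pics/w8s.npy',s,allow_pickle=True)
E
```

```text
t 20.60 p [ 651.2 -186.8  169.6] yaw 61.23 w 76.9 F [-0.4 -0.5  0.5]
```

View pics/w8.png

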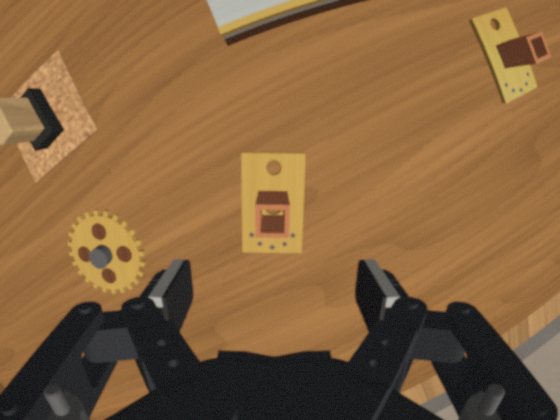

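```bash
cat >> h.py <<'E'
def pl(c,s,hub,eye):
    h=np.mean([onz(c,*p,62,s)[:2] for p in hub],0); e=onz(c,*eye,8,s)[:2]; d=h-e
    print('hub',h.round(1),'eye',e.round(1),'dist %.1f ownx %.1f'%(np.linalg.norm(d),np.degrees(np.arctan2(d[1],d[0]))))
    return h
E
python3 - <<'E'
from h import *
s=np.load('pics/w8s.npy',allow_pickle=True).item(); c=load('w8')
h=pl(c,s,[(255,203),(290,203),(290,237),(257,237)],(274,168))
P=[onz(c,*p,8,s)[:2] for p in [(242,153),(305,154),(302,252),(242,252)]]; print(np.mean(P,0))
for a,b in((3,0),(2,1)): d=P[a]-P[b]; print(np.linalg.norm(d),np.degrees(np.arctan2(d[1],d[0])))
pl(c,s,[(527,38),(544,33),(550,54),(532,58)],(494,23))
plan([(*h,100,61.5),(*h,30,61.5)])
E
```

```text
hub [ 657.7 -190.4] eye [ 627.7 -172.9] dist 34.8 ownx -30.3
[ 658.40147225 -191.25248743]
99.93350784450111 -30.31009728342155
98.92620687385184 -29.2384820983269
hub [629.  123.4] eye [593.2 123.2] dist 35.8 ownx 0.3
t 20.65 p [ 650.4 -188.7  170.6] yaw 61.12 w 77.1 F [ 0.1  0.6 -0.2]
  [[-0.0073,0.0020,0.0706],-0.0066]  len 71
  [[0.0000,0.0000,0.0700],-0.0000]  len 70
```

Call:
send_rows([
  [[-0.0078, 0.0017, 0.02], 0.016],
  [[-0.0078, 0.0017, 0.045], 0.016],
  [[-0.0078, 0.0017, 0.07], 0.016],
  [[-0.0078, 0.0017, 0.09], 0.016],
  [[-0.0078, 0.0017, 0.11], 0.016],
  [[-0.0078, 0.0017, 0.125], 0.016],
  [[-0.0078, 0.0017, 0.137], 0.016],
  [[-0.0078, 0.0017, 0.1446], 0.016],
  [[-0.0078, 0.0017, 0.1446], 0.016],
  [[-0.0078, 0.0017, 0.1446], 0.016],
])

```text
time: 21.48
tcp_pos: [658.4, -192.5, 28.2]
tcp_rot: [-0.812, -3.035, 0.0]
force: [0.3, 0.5, 0.1]
gripper_width: 77.0
```

Call:
send_rows([
  [[0, 0, 0], 0],
  [[0, 0, 0], 0],
  [[0, 0, 0], 0],
  [[0, 0, 0], 0],
  [[0, 0, 0], 0],
  [[0, 0, 0], 0],
  [[0, 0, 0], 0],
  [[0, 0, 0], 0],
  [[0, 0, 0], 0],
  [[0, 0, 0], 0],
], hand=0, newtons=80)

```text
time: 22.32
tcp_pos: [659.4, -192.1, 28.8]
tcp_rot: [0.81, 3.034, -0.0]
force: [-0.9, -0.3, 5.1]
gripper_width: 27.3
```

Call:
send_rows([
  [[0, 0, -0.01], 0],
  [[0, 0, -0.03], 0],
  [[0, 0, -0.05], 0],
  [[0, 0, -0.07], 0],
  [[0, 0, -0.09], 0],
  [[0, 0, -0.11], 0],
  [[0, 0, -0.124], 0],
  [[0, 0, -0.124], 0],
  [[0, 0, -0.124], 0],
  [[0, 0, -0.124], 0],
])

```text
time: 23.15
tcp_pos: [657.7, -191.4, 150.0]
tcp_rot: [-0.81, -3.033, -0.001]
force: [-0.4, 0.3, -3.6]
gripper_width: 26.9
```

```bash
python3 - <<'E'
from h import *
# station 1 shaft (away from tray): shaft2 - 100*by
by=np.array([.132,.991]); s1=np.array([424.7,32])-100*by; print(s1)
plan([(*s1,150,82.4)])
E
```

```text
[411.5 -67.1]
t 23.15 p [ 657.7 -191.4  150. ] yaw 60.11 w 26.9 F [-0.4  0.3 -3.6]
  [[0.2754,-0.0150,0.0000],-0.3891]  len 276
```

Call:
send_rows([
  [[0.02, 0, -0.005], -0.04],
  [[0.045, 0, -0.01], -0.1],
  [[0.075, -0.003, -0.01], -0.16],
  [[0.105, -0.006, -0.01], -0.22],
  [[0.14, -0.009, -0.01], -0.28],
  [[0.175, -0.012, -0.01], -0.34],
  [[0.21, -0.015, -0.01], -0.389],
  [[0.245, -0.015, -0.01], -0.389],
  [[0.265, -0.015, -0.01], -0.389],
  [[0.275, -0.015, -0.01], -0.389],
])

```text
time: 23.98
tcp_pos: [407.8, -65.6, 159.8]
tcp_rot: [-0.207, -3.129, -0.003]
force: [-0.3, 0.1, -3.5]
gripper_width: 27.3
```

Call:
send_rows([
  [[0, 0, 0], 0],
  [[0, 0, 0], 0],
  [[0, 0, 0], 0],
  [[0, 0, 0], 0],
  [[0, 0, 0], 0],
  [[0, 0, 0], 0],
  [[0, 0, 0], 0],
  [[0, 0, 0], 0],
  [[0, 0, 0], 0],
  [[0, 0, 0], 0],
])

```text
time: 24.82
tcp_pos: [412.9, -67.8, 161.8]
tcp_rot: [0.208, 3.135, 0.0]
force: [-0.2, 0.2, -3.4]
gripper_width: 26.7
```

```bash
python3 - <<'E'
from h import *
s=telemetry.sense(); c=snap('wrist','w9'); plan([],s); np.save('pics/w9s.npy',s,allow_pickle=True)
E
```

```text
t 24.82 p [412.9 -67.8 161.8] yaw 82.39 w 26.7 F [-0.2  0.2 -3.4]
```

View pics/w9.png

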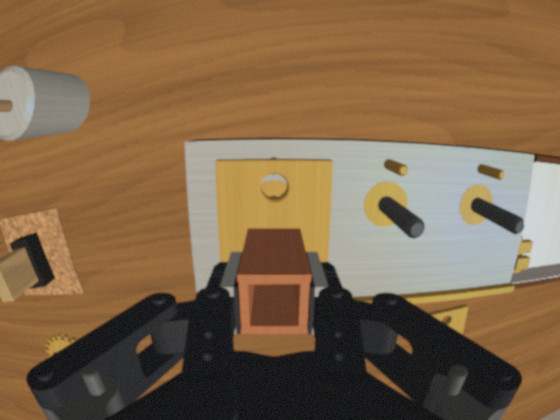

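```bash
cat >> h.py <<'E'
def rings(c,s,z=35,box=(110,235,140,560)):
    H,S,V=cv2.split(cv2.cvtColor(c['frame'],cv2.COLOR_RGB2HSV))
    br=((H>17)&(H<30)&(S>130)&(V>110)).astype(np.uint8); m=np.zeros_like(br); a,b,e,f=box; m[a:b,e:f]=br[a:b,e:f]
    for cn in cv2.findContours(m,0,2)[0]:
        if cv2.contourArea(cn)>150:
            w=np.array([onz(c,*p[0],z,s)[:2] for p in cn],np.float32); o,r=cv2.minEnclosingCircle(w); print('ring',np.round(o,1),'r %.1f'%r,cn.mean(0).round())
E
python3 - <<'E'
from h import *
for n in ('w3','w9'):
    s=np.load('pics/%ss.npy'%n,allow_pickle=True).item(); c=load(n); print(n); rings(c,s,box=(100,235,300,560) if n=='w3' else (140,235,340,560))
f=c['frame'][165:210,250:300].astype(int)
H,S,V=cv2.split(cv2.cvtColor(c['frame'],cv2.COLOR_RGB2HSV))
nb=((S<110)|(V<110)|(H<17)).astype(np.uint8); m=np.zeros_like(nb); m[168:208,255:298]=nb[168:208,255:298]
for cn in cv2.findContours(m,0,2)[0]:
    if cv2.contourArea(cn)>30: print(cn.reshape(-1,2).min(0),cn.reshape(-1,2).max(0))
e=onz(c,274.5,186,141,s); print('eye',e, 'bore', e[:2]+36*np.array([.991,-.132]))
print('hubtop ctr',np.mean([onz(c,*p,195,s)[:2] for p in [(239,283),(308,283),(311,333),(238,333)]],0))
print('pin1 tip',onz(c,273.5,158,70,s)[:2])
E
```

```text
w3
ring [486.5 -60.5] r 13.1 [[344. 223.]]
ring [491.9   6.5] r 12.2 [[413. 219.]]
ring [438.8 131.7] r 19.1 [[515. 151.]]
ring [425.5  32.3] r 19.2 [[435. 147.]]
ring [412.7 -67. ] r 19.8 [[327. 141.]]
w9
ring [425.8  32. ] r 19.4 [[384. 201.]]
[261 174] [286 183]
eye [375.79694095 -61.35577703 141.        ] bore [411.47294095 -66.10777703]
hubtop ctr [414.07039262 -66.84588288]
pin1 tip [369.53287897 -61.03724587]
```

Call:
send_rows([
  [[-0.0005, -0.0005, 0.006], 0],
  [[-0.0005, -0.0005, 0.012], 0],
  [[-0.0005, -0.0005, 0.018], 0],
  [[-0.0005, -0.0005, 0.024], 0],
  [[-0.0005, -0.0005, 0.03], 0],
  [[-0.0005, -0.0005, 0.036], 0],
  [[-0.0005, -0.0005, 0.042], 0],
  [[-0.0005, -0.0005, 0.046], 0],
  [[-0.0005, -0.0005, 0.05], 0],
  [[-0.0005, -0.0005, 0.05], 0],
])

```text
time: 25.7
tcp_pos: [412.7, -68.1, 110.9]
tcp_rot: [-0.208, -3.133, -0.001]
force: [-0.3, 0.0, -3.4]
gripper_width: 27.3
```

```bash
python3 - <<'E'
from h import *
s=telemetry.sense(); c=snap('wrist','w10'); plan([],s); print(s['moment'])
cv2.imwrite('pics/w10z.png',cv2.resize(c['frame'][100:340,180:380,::-1],None,fx=2.5,fy=2.5,interpolation=2))
E
```

```text
t 25.70 p [412.7 -68.1 110.9] yaw 82.39 w 27.3 F [-0.3  0.  -3.4]
[ 0.01746455 -0.01740516 -0.0378754 ]
```

Call:
send_rows([
  [[0, 0, 0.003], 0],
  [[0, 0, 0.006], 0],
  [[0, 0, 0.009], 0],
  [[0, 0, 0.012], 0],
  [[0, 0, 0.015], 0],
  [[0, 0, 0.017], 0],
  [[0, 0, 0.019], 0],
  [[0, 0, 0.021], 0],
  [[0, 0, 0.021], 0],
  [[0, 0, 0.021], 0],
])

```text
time: 26.58
tcp_pos: [413.1, -68.3, 90.7]
tcp_rot: [-0.208, -3.134, -0.0]
force: [-0.2, 0.1, -2.6]
gripper_width: 27.2
```

Call:
send_rows([
  [[0, 0, 0.004], 0],
  [[0, 0, 0.008], 0],
  [[0, 0, 0.012], 0],
  [[0, 0, 0.016], 0],
  [[0, 0, 0.019], 0],
  [[0, 0, 0.022], 0],
  [[0, 0, 0.024], 0],
  [[0, 0, 0.024], 0],
  [[0, 0, 0.024], 0],
  [[0, 0, 0.024], 0],
])

```text
time: 27.42
tcp_pos: [413.4, -68.3, 66.9]
tcp_rot: [0.208, 3.134, 0.0]
force: [-0.3, -0.1, -3.2]
gripper_width: 26.8
```

Call:
send_rows([
  [[0, 0, 0.0005], 0],
  [[0, 0, 0.001], 0],
  [[0, 0, 0.0015], 0],
  [[0, 0, 0.002], 0],
  [[0, 0, 0.002], 0],
  [[0, 0, 0.002], 0],
  [[0, 0, 0.002], 0],
  [[0, 0, 0.002], 0],
  [[0, 0, 0.002], 0],
  [[0, 0, 0.002], 0],
])

```text
time: 28.25
tcp_pos: [413.3, -68.3, 64.8]
tcp_rot: [0.208, 3.135, 0.0]
force: [-0.4, 0.7, -3.8]
gripper_width: 27.2
```

Call:
send_rows([
  [[0, 0, 0.0005], 0],
  [[0, 0, 0.001], 0],
  [[0, 0, 0.0015], 0],
  [[0, 0, 0.0015], 0],
  [[0, 0, 0.0015], 0],
  [[0, 0, 0.0015], 0],
  [[0, 0, 0.0015], 0],
  [[0, 0, 0.0015], 0],
  [[0, 0, 0.0015], 0],
  [[0, 0, 0.0015], 0],
])

```text
time: 29.08
tcp_pos: [413.2, -68.4, 63.7]
tcp_rot: [0.208, 3.134, -0.0]
force: [-3.1, -0.3, 5.3]
gripper_width: 26.6
```

Call:
send_rows([
  [[0, 0, 0], 0],
  [[0, 0, 0], 0],
  [[0, 0, 0], 0],
  [[0, 0, 0], 0],
  [[0, 0, 0], 0],
  [[0, 0, 0], 0],
  [[0, 0, 0], 0],
  [[0, 0, 0], 0],
  [[0, 0, 0], 0],
  [[0, 0, 0], 0],
], hand=60)

```text
time: 29.92
tcp_pos: [413.3, -68.3, 63.3]
tcp_rot: [0.208, 3.135, 0.0]
force: [0.0, -0.0, 0.3]
gripper_width: 51.3
```

Call:
send_rows([
  [[0, 0, -0.01], 0],
  [[0, 0, -0.025], 0],
  [[0, 0, -0.045], 0],
  [[0, 0, -0.07], 0],
  [[0, 0, -0.1], 0],
  [[0, 0, -0.13], 0],
  [[0, 0, -0.13], 0],
  [[0, 0, -0.13], 0],
  [[0, 0, -0.13], 0],
  [[0, 0, -0.13], 0],
])

```text
time: 30.75
tcp_pos: [412.3, -68.0, 192.0]
tcp_rot: [-0.208, -3.132, -0.001]
force: [-0.1, 0.5, -0.5]
gripper_width: 51.5
```

```bash
python3 - <<'E'
from h import *
s=telemetry.sense(); c=snap('wrist','w11'); t=snap('top','top3'); plan([(618,122,180,90)],s); np.save('pics/w11s.npy',s,allow_pickle=True)
E
```

```text
t 30.75 p [412.3 -68.  192. ] yaw 82.39 w 51.5 F [-0.1  0.5 -0.5]
  [[-0.1788,0.2156,0.0120],-0.1328]  len 280
```

View pics/w11.png

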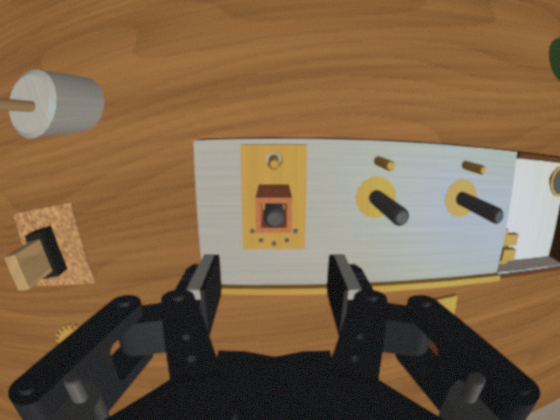

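Call:
send_rows([
  [[-0.015, 0.02, 0], 0],
  [[-0.035, 0.042, 0], -0.05],
  [[-0.055, 0.068, 0], -0.1],
  [[-0.08, 0.096, 0], -0.133],
  [[-0.105, 0.127, 0], -0.133],
  [[-0.13, 0.157, 0], -0.133],
  [[-0.15, 0.185, 0.006], -0.133],
  [[-0.17, 0.205, 0.012], -0.133],
  [[-0.179, 0.2155, 0.012], -0.133],
  [[-0.179, 0.2155, 0.012], -0.133],
], hand=90)

```text
time: 31.68
tcp_pos: [620.2, 123.7, 178.7]
tcp_rot: [0.004, -3.139, -0.001]
force: [-0.6, 0.7, 0.4]
gripper_width: 76.8
```

Call:
send_rows([
  [[0, 0, 0], 0],
  [[0, 0, 0], 0],
  [[0, 0, 0], 0],
  [[0, 0, 0], 0],
  [[0, 0, 0], 0],
  [[0, 0, 0], 0],
  [[0, 0, 0], 0],
  [[0, 0, 0], 0],
  [[0, 0, 0], 0],
  [[0, 0, 0], 0],
])

```text
time: 32.52
tcp_pos: [619.2, 121.6, 181.3]
tcp_rot: [-0.0, 3.142, 0.0]
force: [-0.0, -0.3, 0.7]
gripper_width: 76.8
```

```bash
python3 - <<'E'
from h import *
s=telemetry.sense(); c=snap('wrist','w12'); np.save('pics/w12s.npy',s,allow_pickle=True)
def rect(c,s):
    H,S,V=cv2.split(cv2.cvtColor(c['frame'],cv2.COLOR_RGB2HSV))
    br=((H>17)&(H<30)&(S>130)&(V>110)).astype(np.uint8); br[275:]=0; br[:110]=0
    br=cv2.morphologyEx(br,cv2.MORPH_OPEN,np.ones((3,3)))
    for cn in cv2.findContours(br,0,2)[0]:
        if cv2.contourArea(cn)>1500:
            w=np.array([onz(c,*p[0],8,s)[:2] for p in cn],np.float32); r=cv2.minAreaRect(w); print(cn.mean(0).round(),cn.reshape(-1,2).min(0),cn.reshape(-1,2).max(0),np.round(r[0],1),np.round(r[1],1),round(r[2],1))
rect(load('w8'),np.load('pics/w8s.npy',allow_pickle=True).item())
rect(c,s); plan([],s)
E
```

```text
[[100. 244.]] [ 68 210] [145 274] [ 604.4 -379.3] [104.4  76.9] 65.0
[[279. 204.]] [241 152] [305 253] [ 657.9 -191.5] [ 60.9 101.6] 60.2
[[289. 199.]] [244 152] [305 249] [629.5 123. ] [ 60.7 101.1] 88.6
t 32.52 p [619.2 121.6 181.3] yaw 90.01 w 76.8 F [-0.  -0.3  0.7]
```

View pics/w12.png

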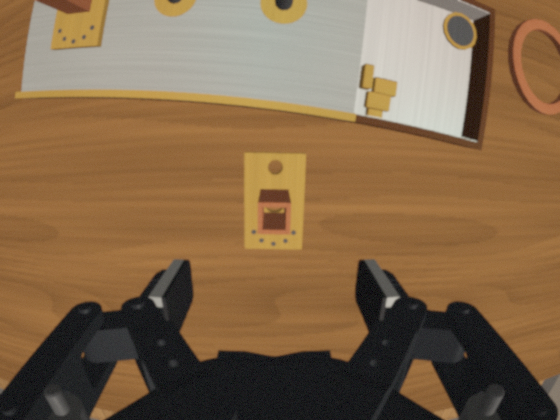

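Call:
send_rows([
  [[-0.0106, 0.0012, 0.02], 0.02],
  [[-0.0106, 0.0012, 0.045], 0.02],
  [[-0.0106, 0.0012, 0.07], 0.02],
  [[-0.0106, 0.0012, 0.095], 0.02],
  [[-0.0106, 0.0012, 0.115], 0.02],
  [[-0.0106, 0.0012, 0.13], 0.02],
  [[-0.0106, 0.0012, 0.143], 0.02],
  [[-0.0106, 0.0012, 0.1525], 0.02],
  [[-0.0106, 0.0012, 0.1525], 0.02],
  [[-0.0106, 0.0012, 0.1525], 0.02],
])

```text
time: 33.4
tcp_pos: [629.5, 122.8, 28.6]
tcp_rot: [-0.031, -3.141, 0.0]
force: [0.1, 0.0, -0.1]
gripper_width: 77.0
```

Call:
send_rows([
  [[0, 0, 0], 0],
  [[0, 0, 0], 0],
  [[0, 0, 0], 0],
  [[0, 0, 0], 0],
  [[0, 0, 0], 0],
  [[0, 0, 0], 0],
  [[0, 0, 0], 0],
  [[0, 0, 0], 0],
  [[0, 0, 0], 0],
  [[0, 0, 0], 0],
], hand=0, newtons=80)

```text
time: 34.23
tcp_pos: [630.7, 122.9, 30.0]
tcp_rot: [0.031, 3.139, 0.0]
force: [0.2, -0.1, 6.0]
gripper_width: 26.9
```

Call:
send_rows([
  [[0, 0, -0.01], 0],
  [[0, 0, -0.03], 0],
  [[0, 0, -0.05], 0],
  [[0, 0, -0.07], 0],
  [[0, 0, -0.09], 0],
  [[0, 0, -0.11], 0],
  [[0, 0, -0.133], 0],
  [[0, 0, -0.133], 0],
  [[0, 0, -0.133], 0],
  [[0, 0, -0.133], 0],
])

```text
time: 35.07
tcp_pos: [628.8, 122.7, 160.1]
tcp_rot: [-0.031, -3.139, 0.0]
force: [-0.5, -0.3, -3.6]
gripper_width: 27.0
```

```bash
python3 - <<'E'
from h import *
plan([(439.3,130.7,161.5,82.4)])
E
```

```text
t 35.07 p [628.8 122.7 160.1] yaw 88.86 w 27.0 F [-0.5 -0.3 -3.6]
  [[0.1896,0.0043,-0.0014],0.1128]  len 190
```

Call:
send_rows([
  [[0.015, 0, 0], 0.01],
  [[0.035, 0.001, -0.0014], 0.03],
  [[0.058, 0.002, -0.0014], 0.05],
  [[0.083, 0.003, -0.0014], 0.07],
  [[0.11, 0.004, -0.0014], 0.09],
  [[0.135, 0.0043, -0.0014], 0.1128],
  [[0.158, 0.0043, -0.0014], 0.1128],
  [[0.177, 0.0043, -0.0014], 0.1128],
  [[0.1896, 0.0043, -0.0014], 0.1128],
  [[0.1896, 0.0043, -0.0014], 0.1128],
])

```text
time: 35.9
tcp_pos: [435.1, 130.5, 160.9]
tcp_rot: [-0.206, -3.128, 0.002]
force: [-0.7, -0.7, -4.3]
gripper_width: 27.0
```

Call:
send_rows([
  [[0, 0, 0], 0],
  [[0, 0, 0], 0],
  [[0, 0, 0], 0],
  [[0, 0, 0], 0],
  [[0, 0, 0], 0],
  [[0, 0, 0], 0],
  [[0, 0, 0], 0],
  [[0, 0, 0], 0],
  [[0, 0, 0], 0],
  [[0, 0, 0], 0],
])

```text
time: 36.73
tcp_pos: [440.4, 130.8, 163.2]
tcp_rot: [0.208, 3.135, 0.0]
force: [-0.1, 0.7, -2.9]
gripper_width: 27.1
```

```bash
python3 - <<'E'
from h import *
s=telemetry.sense(); c=snap('wrist','w13'); plan([(439.3,130.7,161.5,82.4)],s)
s9=np.load('pics/w9s.npy',allow_pickle=True).item()
# eye blob in both views (in-hand position vs plate 1)
for n,ss in(('w9',s9),('w13',s)):
    k=load(n); H,S,V=cv2.split(cv2.cvtColor(k['frame'],cv2.COLOR_RGB2HSV))
    br=((H>17)&(H<30)&(S>130)&(V>110)).astype(np.uint8); sub=1-br[166:212,250:300]
    m,l,st,ce=cv2.connectedComponentsWithStats(sub)
    print(n,[(st[i].tolist(),(ce[i]+[250,166]).round(1)) for i in range(1,m) if st[i,4]>20])
    # plate near edge row and side edges at row 190
    r=np.where(br[200,180:380])[0]+180; print(r.min(),r.max(), np.where(br[:,240])[0][:3])
    rings(k,ss,box=(140,235,100,215) if n=='w13' else (140,235,340,560))
E
```

```text
t 36.73 p [440.4 130.8 163.2] yaw 82.40 w 27.1 F [-0.1  0.7 -2.9]
  [[0.0010,-0.0003,0.0017],-0.0000]  len 2
w9 [([10, 7, 28, 12, 213], array([273.5, 178.3]))]
218 379 [160 161 162]
ring [425.8  32. ] r 19.4 [[384. 201.]]
w13 [([12, 7, 26, 9, 146], array([274.4, 176.8])), ([18, 28, 14, 5, 47], array([273.9, 196.2]))]
180 329 [160 161 162]
ring [425.3  32. ] r 19.9 [[161. 200.]]
ring [390.1  29.2] r 10.7 [[150. 165.]]
```

Call:
send_rows([
  [[0.001, 0, 0.006], 0],
  [[0.001, 0, 0.012], 0],
  [[0.001, 0, 0.018], 0],
  [[0.001, 0, 0.024], 0],
  [[0.001, 0, 0.03], 0],
  [[0.001, 0, 0.036], 0],
  [[0.001, 0, 0.042], 0],
  [[0.001, 0, 0.046], 0],
  [[0.001, 0, 0.05], 0],
  [[0.001, 0, 0.05], 0],
])

```text
time: 37.62
tcp_pos: [438.8, 130.9, 112.3]
tcp_rot: [-0.208, -3.133, 0.0]
force: [-0.0, 0.6, -3.5]
gripper_width: 27.0
```

Call:
send_rows([
  [[0, 0, 0.003], 0],
  [[0, 0, 0.006], 0],
  [[0, 0, 0.009], 0],
  [[0, 0, 0.012], 0],
  [[0, 0, 0.015], 0],
  [[0, 0, 0.017], 0],
  [[0, 0, 0.019], 0],
  [[0, 0, 0.021], 0],
  [[0, 0, 0.021], 0],
  [[0, 0, 0.021], 0],
])

```text
time: 38.45
tcp_pos: [439.3, 131.0, 92.1]
tcp_rot: [-0.208, -3.135, -0.0]
force: [-0.4, 0.3, -2.7]
gripper_width: 26.8
```

Call:
send_rows([
  [[0, 0, 0.004], 0],
  [[0, 0, 0.008], 0],
  [[0, 0, 0.012], 0],
  [[0, 0, 0.016], 0],
  [[0, 0, 0.019], 0],
  [[0, 0, 0.022], 0],
  [[0, 0, 0.025], 0],
  [[0, 0, 0.025], 0],
  [[0, 0, 0.025], 0],
  [[0, 0, 0.025], 0],
])

```text
time: 39.28
tcp_pos: [439.4, 131.0, 67.3]
tcp_rot: [0.208, 3.135, 0.0]
force: [-0.2, 0.1, -4.0]
gripper_width: 27.1
```

Call:
send_rows([
  [[0, 0, 0.0005], 0],
  [[0, 0, 0.001], 0],
  [[0, 0, 0.0015], 0],
  [[0, 0, 0.002], 0],
  [[0, 0, 0.002], 0],
  [[0, 0, 0.002], 0],
  [[0, 0, 0.002], 0],
  [[0, 0, 0.002], 0],
  [[0, 0, 0.002], 0],
  [[0, 0, 0.002], 0],
])

```text
time: 40.12
tcp_pos: [439.4, 131.0, 65.2]
tcp_rot: [0.208, 3.135, 0.0]
force: [0.4, -0.1, -4.0]
gripper_width: 26.9
```

Call:
send_rows([
  [[0, 0, 0.0005], 0],
  [[0, 0, 0.001], 0],
  [[0, 0, 0.0015], 0],
  [[0, 0, 0.0015], 0],
  [[0, 0, 0.0015], 0],
  [[0, 0, 0.0015], 0],
  [[0, 0, 0.0015], 0],
  [[0, 0, 0.0015], 0],
  [[0, 0, 0.0015], 0],
  [[0, 0, 0.0015], 0],
])

```text
time: 40.95
tcp_pos: [439.4, 131.0, 64.9]
tcp_rot: [0.208, 3.134, 0.0]
force: [-3.5, -0.7, 9.5]
gripper_width: 27.1
```

Call:
send_rows([
  [[0, 0, 0], 0],
  [[0, 0, 0], 0],
  [[0, 0, 0], 0],
  [[0, 0, 0], 0],
  [[0, 0, 0], 0],
  [[0, 0, 0], 0],
  [[0, 0, 0], 0],
  [[0, 0, 0], 0],
  [[0, 0, 0], 0],
  [[0, 0, 0], 0],
], hand=60)

```text
time: 41.78
tcp_pos: [439.3, 131.0, 63.7]
tcp_rot: [0.208, 3.135, 0.0]
force: [-1.0, -0.6, -0.7]
gripper_width: 50.8
```

Call:
send_rows([
  [[0, 0, -0.01], 0],
  [[0, 0, -0.025], 0],
  [[0, 0, -0.045], 0],
  [[0, 0, -0.07], 0],
  [[0, 0, -0.1], 0],
  [[0, 0, -0.13], 0],
  [[0, 0, -0.15], 0],
  [[0, 0, -0.15], 0],
  [[0, 0, -0.15], 0],
  [[0, 0, -0.15], 0],
])

```text
time: 42.62
tcp_pos: [438.9, 130.9, 212.8]
tcp_rot: [-0.208, -3.134, 0.0]
force: [-0.5, 0.5, -0.7]
gripper_width: 50.9
```

```bash
python3 - <<'E'
from h import *
s=telemetry.sense(); c=snap('wrist','w14'); plan([],s); t=snap('scene','scene2'); tt=snap('top','top4')
A=c['frame'][:300,:,::-1]; B=cv2.resize(t['frame'][130:330,120:400,::-1],(392,280),interpolation=2); C=cv2.resize(tt['frame'][110:280,150:480,::-1],(388,200),interpolation=2)
o=np.zeros((590,790,3),np.uint8); o[:300,:560]=A; o[302:582,:392]=B; o[302:502,400:788]=C; cv2.imwrite('pics/fin.png',o)
E
```

```text
t 42.62 p [438.9 130.9 212.8] yaw 82.40 w 50.9 F [-0.5  0.5 -0.7]
```

View pics/fin.png

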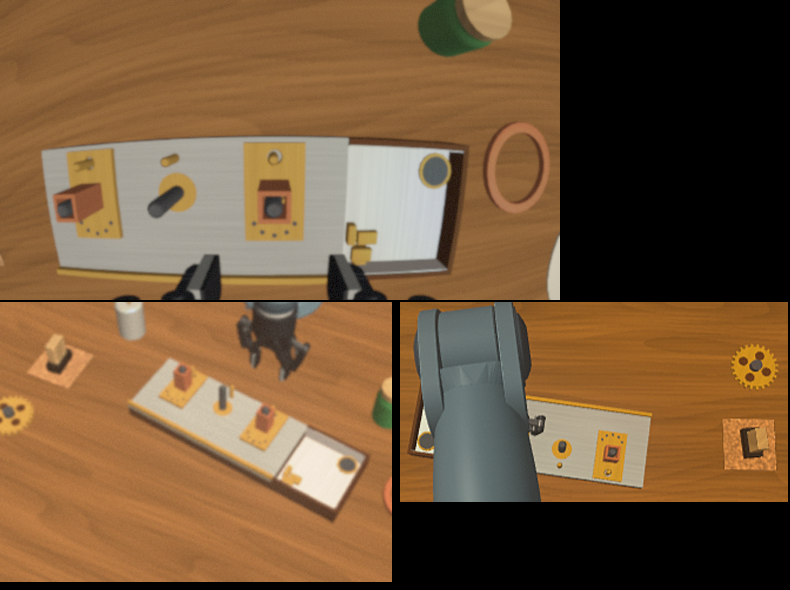

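```bash
python3 -c "
from h import *
print(hand_in())"
```

```text
the job is handed in; nothing more can be done
None
```

The job is handed in after about 43 s on the robot clock. All four chips are in the tray, both plates are mounted and the scraper block is upright on its cork pad.

- **Chips:** I wiped them in one pass with the scraper; the gripper never touched them. The last pictures show the bed clear. One chip stands on edge in the tray, close to the bed end. Another lies partly on its neighbour.
- **Plates:** Only two were present. One was knocked aside during the run, so I located it again before gripping it. They are on station 1 (away from the tray) and station 3 (nearest the tray). Each met firm contact at the expected height, with the pin showing through the hole. They look flat, though I did not measure the seating beyond contact height and pictures.
- **Scraper:** I put it back after the wipe, before mounting the plates, because the gripper had to be free.
- **Bystanders:** The jar, brush holder, brass wheel and bezel were not approached, and none showed any visible movement in the pictures. I did not re-measure their positions.
- **Forces:** The highest reading was about 10 N, when seating the second plate. I saw no grip slip. No check failed; early camera estimates differed by 2–5 mm, and I used the close wrist views.

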